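Put the dusted pieces back on the turntable

ROBOT

A 7-joint arm with a two-finger parallel gripper is mounted at the origin on the work surface. World frame = base frame: x ahead of the robot, y to its left, z up, the work surface at z = 0. Lengths are in m, angles in rad, forces in N, time in s.
With the tool pointing down it reaches from about 0.4 to 0.85 m from the base axis. Payload 4.5 kg.
Tool frame: the origin (TCP) lies at the very end of the fingers, on their centre line; the grasp point (between the pads) lies 19 mm behind it; z points along the fingers, y is the line along which they close (so a half turn about z gives the same grasp; the last joint's range is limited). The gripper opens to 88 mm and grips with 3 to 60 N. Pads are 18 mm wide; open, the fingers measure 123 mm over their backs; the gripper's body (75 mm by 187 mm) begins 45 mm behind the grasp point.
Start: joints at [1.204, 0.689, -0.195, 1.565, 0.157, 0.902, -0.215], TCP at [0.244, -0.575, 0.212] pointing down, gripper open.
Joint ranges: [-3.01, 3.01], [-0.46, 2.08], [-1.47, 1.51], [0.13, 2.56], [-1, 4.14], [0.04, 2.09], [-2.66, 2.66]. Speed limits (rad/s): [2.57, 2.57, 3.14, 3.14, 3.14, 3.14, 3.14].

INTERFACE

Orientations are given as a unit quaternion [x, y, z, w].
In Python, from plant import r gives the robot as it stands. The module is installed in compiled form; this text tells all that it offers.
- The arm moves only by the tool step_arm, never from a script. Its argument "increments" is a list of rows, each a list of 2 entries, a list of its own where there are three numbers: the shift along the world's x, y, z in cm, then the turn, a rotation vector about the world's x, y, z in degrees. A call has exactly 10 rows; each row shifts and turns the commanded pose from where the row before left it; what a row does not reach is not made up. A row lasts 1/10 s, in which the tool goes at most 50 mm and 8.59 degrees, less where a joint would pass 70% of its speed; a pose out of reach is approached as far as the arm can. A call is refused whole if a number of a shift passes 5 or a number of a turn 8.59, either way. A call with a gripper value outside its range is refused whole. "fingers" is the opening, from 0 (shut) to 1 (fully open), set as the call begins (left out, the last holds). The fingers move at their own pace and stop on an object; "grip_force" is the grip in N (left out, the last holds). Time passes only in rows, so rows that do not move let the fingers close, or fill a call up. It gives the time, the measured TCP pose, the force, the opening and the grip force at its end, in the units of the state.
- r.get_state(): the state, without advancing time (a new reading comes with each control period).
- r.snapshot(name): name is "scene" or "top"; returns (picture, depth): 384x512x3 uint8, red, green, blue; 384x512 float32, m along the optical axis (not along the pixel's ray), 0 where there is no reading.
- r.calibration(name): a dict with "fov_y" (degrees; the focal length in pixels is half the picture's height over the tangent of half this angle, whatever the lens; pixels are square), "cx", "cy" (the principal point, pixels), "R" (3x3) and "t" (3): a world point X has camera coordinates R X + t. Camera axes: x right, y down, z forward; pixel columns grow to the right and rows downward; lengths in m; the calibration is good to about 2 mm. A picture is of the moment at which its call begins. calibration takes no time and is no camera call.
- r.finish_job(): hands the job in; it is judged then, once.
The state is a dict: "clock": time; "q": joint angles; "qd": joint speeds; "joint_torque": joint torques, N m; "tool_pos": TCP position; "eef_rot": TCP orientation; "contact_force": force on the tool from outside, world axes, zero at the start; "moment": the same for the moment, N m; "opening": opening from 0.0 (shut) to 1.0 (fully open); "finger_force": force on a finger pad.
Only numpy, scipy, OpenCV 4.12 (cv2) and the standard library are available. Lean on these libraries where they do the work, as an engineer would, in place of code of your own. Each camera call takes 0.05 s, during which the arm holds its last target. There are 200 camera calls.

TASK

The pieces have been dusted: put the ruby thimble, the aluminium thimble, the mother-of-pearl button box and the pewter owl back on their own stands on the turntable - ruby on the round red pad, aluminium on the round grey pad, the box on the rectangular pearl-white pad and the owl on the oval green pad. Set each down gently (no dropping), upright in the middle of its pad, with the box and the owl's foot lined up lengthways with the outline of the pad (either way round). Leave the other pieces on the shelf where they are, and leave the stands standing on the turntable.

Things in the scene. Friction and masses are not known exactly. Their poses are not given: they have to be found in the camera images.
- ruby_c (a point): Ruby thimble, deep red glass (about 18 g): 26 mm high, 21 mm across at the mouth, sides nearly straight to 18 mm above the mouth, then rounding in to a small domed top; it stands mouth down on the glass shelf (top at z = 0). The point is its centre, 13 mm above its foot. Its z axis is up.
- alu_c (a point): Aluminium thimble, plain silver-grey (about 10 g): 26 mm high, 21 mm across at the mouth, sides nearly straight to 18 mm above the mouth, then rounding in to a small domed top; it stands mouth down on the glass shelf (top at z = 0). The point is its centre, 13 mm above its foot. Its z axis is up.
- box_c (a point): Mother-of-pearl button box, latched shut, lid and body one piece (about 75 g): a block 52 mm long (its x), 40 mm wide (its y), 26 mm high, with pale shell tiles on the lid and a brass clasp in the middle of its -x face. It stands on the glass. The point is its centre, 13 mm above its foot; z is up.
- owl_c (a point): Pewter owl, dark grey (about 120 g), 56 mm high to the ear tips: an oval foot 44 mm (its y) by 30 mm (its x) and 5 mm thick carries a round body 27 mm across from 13 to 31 mm above the shelf it stands on, and a 25 mm head above; the face looks to -x. The point is its centre, 28 mm above the underside of the foot; z is up.
- stand_red_pad (a point): Centre of the top of a black slate stand, 56 x 56 x 26 mm (its x, y and height), loose on the turntable, whose top is 34 mm above the glass; the top carries a round red inlaid pad 37 mm across with a thin gold border, flush with the slate, no rim or recess: the place of the ruby thimble. x and y run along the stand's sides, z is up.
- stand_grey_pad (a point): Centre of the top of a black slate stand, 56 x 56 x 26 mm (its x, y and height), loose on the turntable, whose top is 34 mm above the glass; the top carries a round silver-grey inlaid pad 37 mm across with a thin gold border, flush with the slate, no rim or recess: the place of the aluminium thimble. x and y run along the stand's sides, z is up.
- stand_pearl_pad (a point): Centre of the top of a black slate stand, 80 x 68 x 16 mm (its x, y and height), loose on the turntable, whose top is 34 mm above the glass; the top carries a pearl-white rectangular inlaid pad, 67 mm (x) by 55 mm (y), with a thin gold border, flush with the slate, no rim or recess: the place of the button box, long side along x, clasp either way. x and y run along the stand's sides, z is up.
- stand_green_pad (a point): Centre of the top of a black slate stand, 58 x 72 x 20 mm (its x, y and height), loose on the turntable, whose top is 34 mm above the glass; the top carries a dark green oval inlaid pad, 45 mm (x) by 59 mm (y), with a thin gold border, flush with the slate, no rim or recess: the place of the owl, long side of its foot along y, facing either way. x and y run along the stand's sides, z is up.
- turntable: Round cherry-wood lazy Susan, 300 mm across, disc 18 mm thick, its top 34 mm above the glass; it turns freely on ball bearings, so a sideways push turns it with all that stands on it. The point is the centre of the disc's underside, on the axis, 16 mm above the glass; z is up.
- porcelain: Not to be moved: cobalt-blue porcelain thimble with a white band and gilt rim, 26 mm high, 21 mm across. Origin at the centre of its underside.
- brasst: Not to be moved: yellow brass thimble, 26 mm high, 21 mm across. Origin at the centre of its underside.
- jar: Not to be moved: small glass jar of coloured buttons with a brass cap, 42 mm across, 57 mm high. Origin at the centre of its underside.
- acorn: Not to be moved: turned wooden acorn thimble case, 37 mm across, 48 mm high. Origin at the centre of its underside.
- brush: Not to be moved: flat dusting brush with a cherry handle and pale bristles, lying on the glass near its left side, about 147 mm long (its x), 30 mm wide, 11 mm high. Origin on its underside near the middle.
- lens: Not to be moved: brass-rimmed hand lens with a black handle, lying on the glass near its right side, 158 mm long (its x), 67 mm wide, 12 mm high. Origin on its underside near the middle.
Things that resemble listed ones, but are neither listed nor needed, are in the scene too. Leave any blue, pink or purple look-alike of the part that bears owl_c alone.

How it is judged:
At the end, for the whole second after the job is handed in: All four released, at rest, upright (0.1 rad), standing on their own stands (height to 3 mm): thimbles within 8 mm of the middle of their pads, box and owl within 10 mm and lined up with the outline to 0.25 rad, either way round; the four stands upright on the turntable (horizontal distance between ruby_c and stand_red_pad below 0.008 m and z of ruby_c in the frame of stand_red_pad between 0.01 and 0.016 m and angle between each of ruby_c, alu_c, box_c, owl_c's own z axis and vertical below 0.1 rad and angle between each of stand_red_pad, stand_grey_pad, stand_pearl_pad, stand_green_pad's own z axis and vertical below 0.08 rad and horizontal distance between each of stand_red_pad, stand_grey_pad, stand_pearl_pad, stand_green_pad and turntable below 0.125 m and height (world z) of each of stand_red_pad, stand_grey_pad, stand_pearl_pad, stand_green_pad above 0.045 m and linear speed of each of ruby, alu, box, owl below 0.02 m/s and horizontal distance between alu_c and stand_grey_pad below 0.008 m and z of alu_c in the frame of stand_grey_pad between 0.01 and 0.016 m and horizontal distance between box_c and stand_pearl_pad below 0.01 m and z of box_c in the frame of stand_pearl_pad between 0.01 and 0.016 m and horizontal distance between owl_c and stand_green_pad below 0.01 m and z of owl_c in the frame of stand_green_pad between 0.025 and 0.031 m and angle between the x axis of box_c and the x axis of stand_pearl_pad, either way round below 0.25 rad and angle between the x axis of owl_c and the x axis of stand_green_pad, either way round below 0.25 rad); the robot touches nothing.
It fails at once if one of the other pieces on the shelf (blue porcelain or brass thimble, button jar, acorn case, brush, hand lens) was shifted by more than 15 mm or knocked over (distance of any of porcelain, brasst, jar, acorn, brush, lens from where it was at the start of the episode above 0.015 m or angle between any of porcelain, brasst, jar, acorn, brush, lens's own z axis and vertical above 0.5 rad).
It fails at once if a piece was dropped or banged onto its stand (reaching it faster than 0.6 m/s, as in a fall of some 20 mm) ((horizontal distance between ruby_c and stand_red_pad below 0.025 m and z of ruby_c in the frame of stand_red_pad between 0.009 and 0.028 m and linear speed of ruby above 0.6 m/s) or (horizontal distance between alu_c and stand_grey_pad below 0.025 m and z of alu_c in the frame of stand_grey_pad between 0.009 and 0.028 m and linear speed of alu above 0.6 m/s) or (horizontal distance between box_c and stand_pearl_pad below 0.025 m and z of box_c in the frame of stand_pearl_pad between 0.009 and 0.028 m and linear speed of box above 0.6 m/s) or (horizontal distance between owl_c and stand_green_pad below 0.025 m and z of owl_c in the frame of stand_green_pad between 0.024 and 0.043 m and linear speed of owl above 0.6 m/s)).
It also fails if it takes over 109 s, if anything falls off the work surface, if the arm or the gripper's body presses on something with over 40 N, if the wrist force passes 120 N, or if a joint passes its speed limit or range.

## Working session

There is one attempt and no reset: what is moved stays moved. The work goes in short steps, Python scripts to look and compute and a tool call to move; the robot and the scene stay as the last step left them, time stands still between calls to the robot, and variables do not carry over. Pictures are saved under pics/ and viewed, at most 14 in all, crops included, and the job is handed in when it is done.

Besides the shell and the picture viewer there is one more tool, called after ">>>" by a JSON object that holds its "api" and its "payload". step_arm: Moves the arm, as the interface text tells. Its arguments: {"type":"object","properties":{"increments":{"type":"array","items":{"type":"array"}},"fingers":{"type":"number"},"grip_force":{"type":"number"}},"required":["increments"]}

```bash
mkdir -p pics
cat > h.py <<'E'
import numpy as np, cv2
from plant import r
def snap(n,tag):
    p,d=r.snapshot(n); np.savez(f'pics/{tag}.npz',p=p,d=d); cv2.imwrite(f'pics/{tag}.png',p[:,:,::-1]); return p,d
def cal(n):
    c=r.calibration(n); return 192/np.tan(np.radians(c['fov_y'])/2),c['cx'],c['cy'],np.array(c['R']),np.array(c['t'])
def world(n,u,v,d=None,z=None):
    f,cx,cy,R,t=cal(n); ray=R.T@np.array([(u-cx)/f,(v-cy)/f,1]); o=-R.T@t
    if z is not None: d=(z-o[2])/ray[2]
    return o+d*ray
def cloud(n,d):
    f,cx,cy,R,t=cal(n); v,u=np.mgrid[:384,:512]
    P=np.stack([(u-cx)/f*d,(v-cy)/f*d,d],-1); return (P-t)@R
E
python3 - <<'E'
from h import *
for n in('top','scene'):
    p,d=snap(n,n+'0'); f,cx,cy,R,t=cal(n); print(n,f,cx,cy,np.round(R,3).tolist(),np.round(-R.T@t,3))
    cv2.imwrite(f'pics/{n}0b.png',cv2.resize(p[:,:,::-1],(800,600),interpolation=cv2.INTER_CUBIC))
print(r.get_state())
E
```

```text
top 458.3122872499657 258.5040196714256 198.91526583485043 [[0.006, -1.0, 0.007], [-0.982, -0.008, -0.191], [0.191, -0.006, -0.982]] [0.206 0.016 1.617]
scene 476.8922097699834 252.80755637745418 194.6954589229869 [[-0.746, 0.665, -0.02], [0.382, 0.403, -0.831], [-0.545, -0.628, -0.555]] [1.322 0.969 0.927]
{'clock': 0.1, 'q': array([ 1.20382532,  0.68987733, -0.19452966,  1.56618648,  0.15727547,
        0.9025058 , -0.21508058]), 'qd': array([ 8.81098011e-05, -4.23952622e-04,  9.29995720e-04, -1.25407210e-03,
       -1.16529356e-04, -2.04589740e-03,  9.49311913e-04]), 'joint_torque': array([-2.73644757e-03, -5.28505182e+01, -1.27128739e+00, -1.53836811e+01,
       -5.25732036e-02,  2.00042305e-03,  4.75400054e-05]), 'tool_pos': array([ 0.24357081, -0.57494987,  0.210819  ]), 'eef_rot': array([ 9.79981514e-01,  1.99086919e-01, -2.02964008e-04, -7.68099858e-04]), 'contact_force': array([ 0.05201436, -1.08977908,  0.18654969]), 'moment': array([ 0.02030066, -0.00255299, -0.02982126]), 'finger_force': 0.0, 'opening': 1.0009939480018264}
```

View pics/top0b.png

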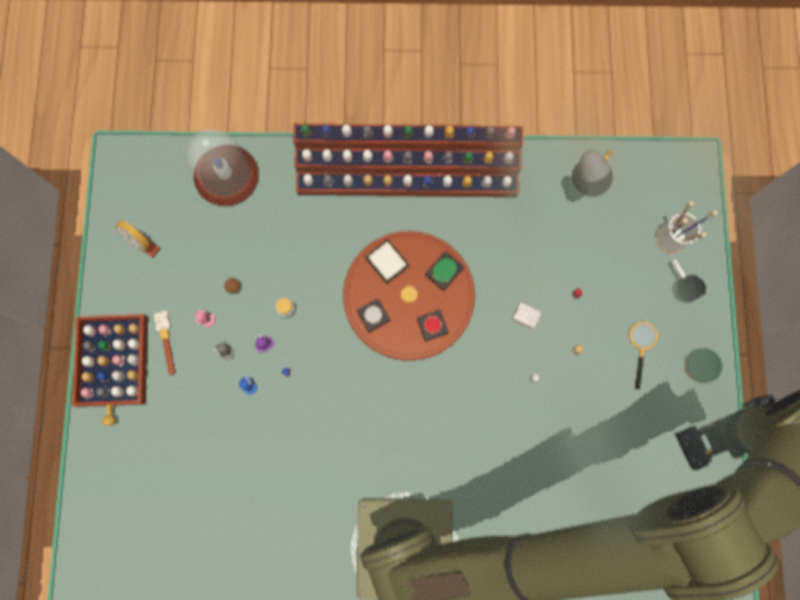

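View pics/scene0b.png

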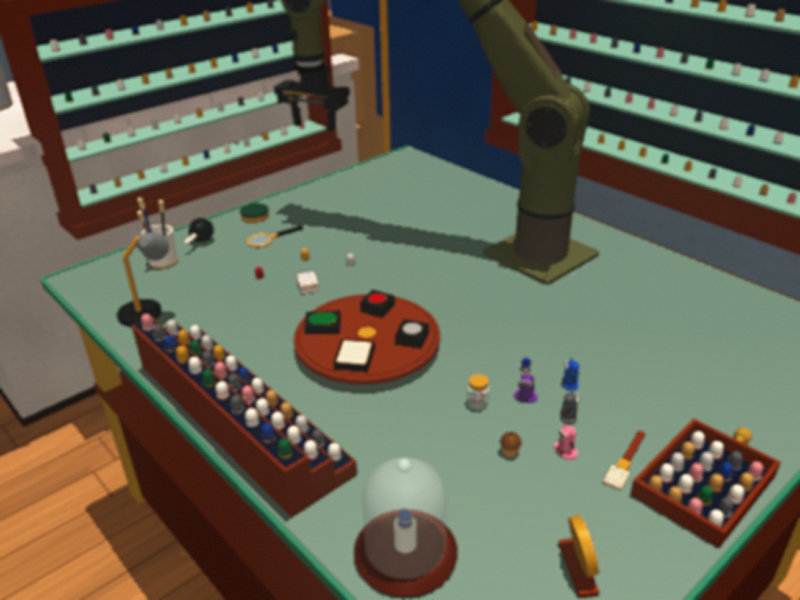

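The top view (800 px wide) shows the grey owl at (224,350), among pink (205,317), purple (263,343) and blue (248,385) look-alikes. The box is at (527,315), ruby at (577,293), brass at (577,349) and aluminium at (535,378). On the turntable, the pearl pad is at (387,261), green (445,270), grey (373,315) and red (433,325). The scene view agrees. Next I'll measure clusters and view crops.

Run:
```python
from h import *
p=np.load('pics/top0.npz'); P=cloud('top',p['d']); im=p['p']
for nm,(u,v) in dict(owl=(224,350),box=(527,315),ruby=(577,293),brass=(577,349),alu=(535,378),pearl=(387,261),green=(445,270),grey=(373,315),red=(433,325),tt=(409,294),purple=(263,343),blue=(248,385),pink=(205,317),porc=(286,371)).items():
    u=int(u*.64);v=int(v*.64)
    if nm in('pearl','green','grey','red','tt'):
        print(nm,u,v,np.round(P[v,u],4)); continue
    s=np.s_[v-16:v+17,u-16:u+17]; Q=P[s].reshape(-1,3); m=(Q[:,2]>.006)&(np.hypot(*(Q-P[v,u])[:,:2].T)<.045); Q=Q[m]
    T=Q[Q[:,2]>Q[:,2].max()-.012]
    print(nm,len(Q),np.round(Q.mean(0),4),np.round(Q.min(0),4),np.round(Q.max(0),4),'top',np.round(T.mean(0),4))
c=im[:,:,::-1]
def crop(u0,v0,w,h,W,H): return cv2.resize(c[v0:v0+h,u0:u0+w],(W,H),interpolation=cv2.INTER_CUBIC)
a=crop(215,142,100,100,400,400)
a=cv2.resize(c[142:242,215:315],(400,400),interpolation=cv2.INTER_CUBIC)
b=crop(325,175,65,75,400,460)[:400]
cc=crop(120,190,80,40,800,200)if 0 else crop(120,190,80,66,400,200)if 0 else crop(122,195,76,60,507,400)
cv2.imwrite('pics/c1.png',np.hstack([a,b])); cv2.imwrite('pics/c2.png',np.hstack([cc]))
s=np.load('pics/scene0.npz')['p'][:,:,::-1]
e=cv2.resize(s[225:310,290:400],(710,548),interpolation=cv2.INTER_CUBIC); cv2.imwrite('pics/c3.png',e)
Z=P[200:230,40:200,2]; print('glass z',np.median(P[280:300,100:200,2]), P[280:300,100:200,2].std())
```

```text
owl 159 [0.4211 0.4058 0.0237] [0.38   0.3609 0.006 ] [0.4656 0.448  0.0602] top [0.4266 0.4105 0.0524]
box 222 [ 0.5079 -0.2709  0.023 ] [ 0.4664 -0.3141  0.006 ] [ 0.5545 -0.2281  0.0364] top [ 0.5119 -0.2701  0.0291]
ruby 76 [ 0.5646 -0.3886  0.0136] [ 0.5225 -0.4263  0.0061] [ 0.6031 -0.3441  0.0307] top [ 0.5659 -0.3895  0.0248]
brass 82 [ 0.4301 -0.3816  0.0131] [ 0.3925 -0.4183  0.006 ] [ 0.4754 -0.3409  0.0333] top [ 0.4346 -0.3844  0.0259]
alu 82 [ 0.371  -0.2854  0.0131] [ 0.3254 -0.3211  0.0061] [ 0.4101 -0.246   0.0332] top [ 0.3701 -0.2855  0.0269]
pearl 247 167 [0.6266 0.0479 0.0467]
green 284 172 [ 0.6072 -0.0824  0.0556]
grey 238 201 [0.5009 0.0773 0.0628]
red 277 208 [ 0.4773 -0.0573  0.0638]
tt 261 188 [ 0.5524 -0.0021  0.0404]
purple 148 [0.4393 0.3195 0.0238] [0.3949 0.2766 0.006 ] [0.4806 0.362  0.0588] top [0.4429 0.3236 0.0518]
blue 140 [0.3463 0.3491 0.0243] [0.3036 0.3079 0.0061] [0.3875 0.389  0.0594] top [0.3498 0.355  0.0523]
pink 148 [0.4946 0.4511 0.0252] [0.4544 0.4069 0.0061] [0.5379 0.4916 0.0591] top [0.501  0.4589 0.0532]
porc 106 [0.3773 0.2683 0.0122] [0.3354 0.2255 0.006 ] [0.4203 0.3098 0.0352] top [0.3792 0.2682 0.0281]
glass z 0.0021977073880946195 0.10813074773586476
```

View pics/c1.png

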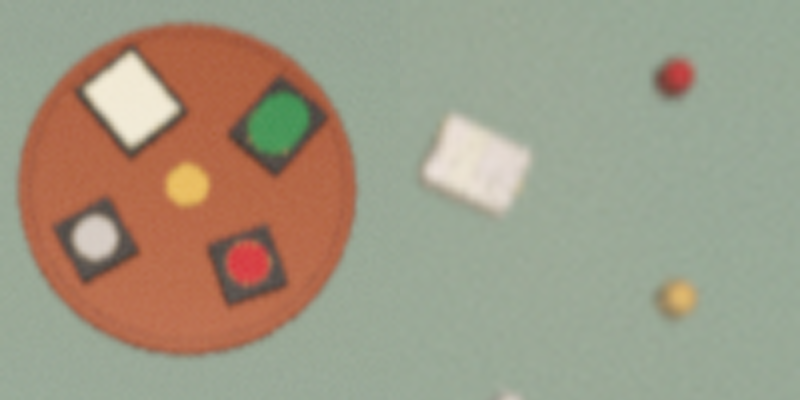

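View pics/c2.png

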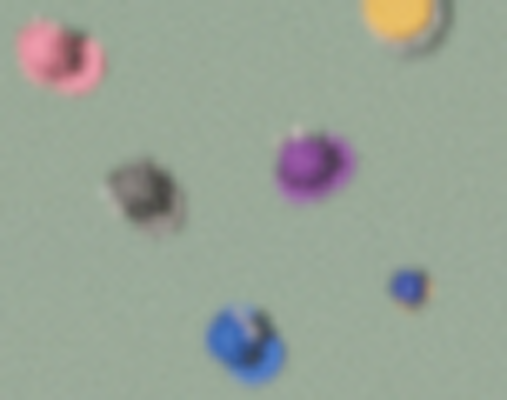

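View pics/c3.png

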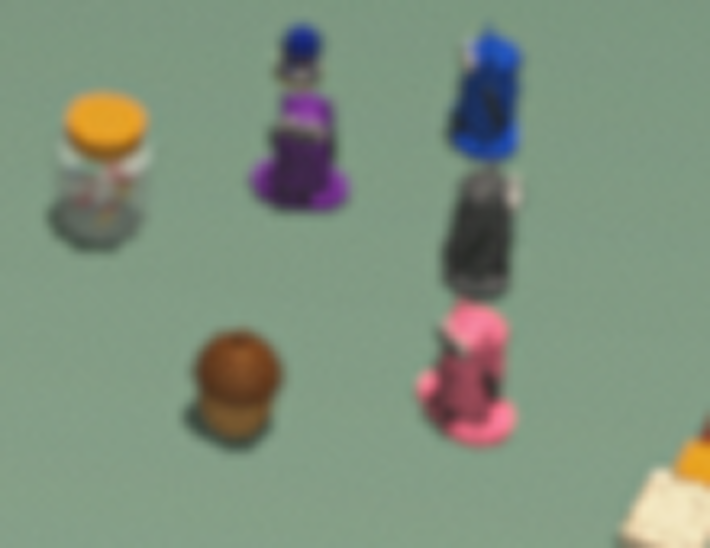

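The crops confirm it: on the turntable the four pads show clearly, and the grey owl stands between the pink, purple and blue ones. Pose fitting by silhouette with both cameras comes next.

```bash
cat > fit.py <<'E'
from h import *
from scipy.optimize import minimize
def avg(n,k=6):
    S=[r.snapshot(n) for _ in range(k)]
    return np.mean([s[0] for s in S],0).astype(np.float32), np.median([s[1] for s in S],0)
def proj(n,X):
    f,cx,cy,R,t=cal(n); Y=X@R.T+t; return Y[:,:2]/Y[:,2:]*f+[cx,cy]
a=np.linspace(0,2*np.pi,40)
def ell(rx,ry,z): return np.stack([rx*np.cos(a),ry*np.sin(a),0*a+z],1)
def boxp(x,y,h): return np.array([[i*x/2,j*y/2,k] for i in(-1,1) for j in(-1,1) for k in(0,h)])
TH=[np.vstack([ell(.0105,.0105,0),ell(.0095,.0095,.018),ell(.005,.005,.026)])]
BOX=[boxp(.052,.04,.026)]
OWL=[np.vstack([ell(.015,.022,0),ell(.015,.022,.005)]),np.vstack([ell(.0135,.0135,.005),ell(.0135,.0135,.031)]),np.vstack([ell(.0125,.0125,.031),ell(.0125,.0125,.05),ell(.006,.01,.055)])]
PADR=[ell(.0185,.0185,0)];PADP=[boxp(.067,.055,0)];PADG=[ell(.0225,.0295,0)]
K=4
def render(n,parts,x,y,th,z0,u0,v0,S):
    c,s=np.cos(th),np.sin(th); Rz=np.array([[c,-s,0],[s,c,0],[0,0,1]]); M=np.zeros((S*K,S*K),np.uint8)
    for q in parts:
        uv=(proj(n,q@Rz.T+[x,y,z0])-[u0,v0]+.5)*K*16
        cv2.fillConvexPoly(M,cv2.convexHull(uv.astype(np.int32)),255,cv2.LINE_AA,4)
    return cv2.resize(M,(S,S),interpolation=cv2.INTER_AREA)/255.
def fit(imgs,parts,x,y,z0,maskf,ths=(0,),S=40):
    """maskf(rgb crop, world crop)->float mask ; imgs {cam:(rgb,depth)}"""
    W=[]
    for n,(p,d) in imgs.items():
        u,v=proj(n,np.array([[x,y,z0+.01]]))[0]; u0,v0=int(u)-S//2,int(v)-S//2
        m=maskf(p[v0:v0+S,u0:u0+S],cloud(n,d)[v0:v0+S,u0:u0+S])
        m=cv2.GaussianBlur(m.astype(np.float32),(0,0),.7); W.append((n,m,u0,v0))
    def cost(q): return sum(((cv2.GaussianBlur(render(n,parts,q[0]/100,q[1]/100,q[2],z0,u0,v0,S),(0,0),.7)-m)**2).sum() for n,m,u0,v0 in W)
    best=min((minimize(cost,[x*100,y*100,t],method='Nelder-Mead',options=dict(initial_simplex=[[x*100,y*100,t],[x*100+1,y*100,t],[x*100,y*100+1,t],[x*100,y*100,t+.35]],xatol=.005,fatol=.01)) for t in ths),key=lambda o:o.fun)
    return best.x[0]/100,best.x[1]/100,best.x[2],best.fun,[float(m.sum()) for _,m,_,_ in W]
def colmask(tgt,bgs):
    """nearest-colour soft mask"""
    def f(p,P):
        d=lambda c:np.linalg.norm(p-np.array(c,float),axis=-1)
        return (d(tgt)<np.min([d(b) for b in bgs],0))
    return f
HM=lambda p,P:(P[:,:,2]>.005)
E
python3 - <<'E'
from fit import *
I={n:avg(n) for n in('top','scene')}
np.savez('pics/avg0.npz',**{n+k:I[n][j] for n in I for j,k in enumerate('pd')})
P=cloud('top',I['top'][1]);print('z glass',P[230:245,200:240,2].mean(),P[230:245,200:240,2].std())
P=cloud('scene',I['scene'][1]);print('z glass sc',P[190:210,300:330,2].mean(),P[190:210,300:330,2].std())
one=lambda n:{n:I[n]}
TT=(0,.8)
def glass(p,P):
    bg=np.median(p.reshape(-1,3),0); return (np.linalg.norm(p/p.sum(-1,keepdims=True)-bg/bg.sum(),axis=-1)>.04)|(P[:,:,2]>.007)
for nm,parts,x,y,S in(('ruby',TH,.566,-.389,28),('brass',TH,.432,-.383,28),('alu',TH,.370,-.2855,28),('box',BOX,.511,-.270,44),('owl',OWL,.424,.408,38)):
    for s in(I,one('top'),one('scene')):
        print(nm,list(s)[0:2],np.round(fit(s,parts,x,y,0,glass,(0,.8,1.6,2.4) if nm in('box','owl') else (0,),S)[:4],4))
dark=(60,55,55)
for nm,parts,x,y,z in(('red',PADR,.477,-.057,.06),('grey',PADR,.50,.077,.06),('pearl',PADP,.627,.048,.05),('green',PADG,.607,-.082,.054)):
    for n in('top','scene'):
        u,v=np.round(proj(n,np.array([[x,y,z]]))[0]).astype(int); c=I[n][0][v-1:v+2,u-1:u+2].mean((0,1))
        print(nm,n,np.round(c),np.round(fit(one(n),parts,x,y,z,colmask(c,[dark,(178,95,62)]),(0,.8,1.6,2.4),36),4) if 0 else np.round(fit(one(n),parts,x,y,z,colmask(c,[dark,(178,95,62)]),(0,.8,1.6,2.4),36)[:4],4))
E
```

```text
z glass 0.0018922141170357044 0.001751535482197028
z glass sc 3.6639928932458285e-05 0.0009823126558403167
ruby ['top', 'scene'] [ 0.5678 -0.393   0.4076  3.0568]
ruby ['top'] [ 0.5671 -0.392   0.2896  0.3164]
ruby ['scene'] [ 0.5669 -0.3961  0.2699  1.5321]
brass ['top', 'scene'] [ 0.4366 -0.3895  0.1949 17.9703]
brass ['top'] [ 0.4355 -0.3881  0.3334  0.481 ]
brass ['scene'] [ 0.4353 -0.3935  0.0784 15.5759]
alu ['top', 'scene'] [ 0.3714 -0.2894  0.3502  3.7964]
alu ['top'] [ 0.3712 -0.2879  0.1115  1.0717]
alu ['scene'] [ 0.3694 -0.2933  0.3978  1.1303]
box ['top', 'scene'] [  0.5124  -0.2728   1.1298 241.4474]
box ['top'] [ 0.5121 -0.272   1.1266  3.4642]
box ['scene'] [  0.5117  -0.2752   1.131  236.1627]Traceback (most recent call last):
  File "<stdin>", line 12, in <module>
  File "fit.py", line 30, in fit
    best=min((minimize(cost,[x*100,y*100,t],method='Nelder-Mead',options=dict(initial_simplex=[[x*100,y*100,t],[x*100+1,y*100,t],[x*100,y*100+1,t],[x*100,y*100,t+.35]],xatol=.005,fatol=.01)) for t in ths),key=lambda o:o.fun)
  File "fit.py", line 30, in <genexpr>
    best=m
[... 925 characters left out ...]
ne 29, in <genexpr>
    def cost(q): return sum(((cv2.GaussianBlur(render(n,parts,q[0]/100,q[1]/100,q[2],z0,u0,v0,S),(0,0),.7)-m)**2).sum() for n,m,u0,v0 in W)
                                               ~~~~~~^^^^^^^^^^^^^^^^^^^^^^^^^^^^^^^^^^^^^^^^^^^
  File "fit.py", line 19, in render
    uv=(proj(n,q@Rz.T+[x,y,z0])-[u0,v0]+.5)*K*16
        ~~~~^^^^^^^^^^^^^^^^^^^
  File "fit.py", line 7, in proj
    f,cx,cy,R,t=cal(n); Y=X@R.T+t; return Y[:,:2]/Y[:,2:]*f+[cx,cy]
                ~~~^^^
  File "h.py", line 6, in cal
    c=r.calibration(n); return 192/np.tan(np.radians(c['fov_y'])/2),c['cx'],c['cy'],np.array(c['R']),np.array(c['t'])
ValueError: time passes only in moves, steps and waits
```

```bash
sed -i 's/^import numpy as np, cv2/import numpy as np, cv2, functools/; s/^def cal(n)/@functools.lru_cache\ndef cal(n)/' h.py
cat > pads.py <<'E'
from fit import *
glow=lambda th:(lambda p,P:(np.linalg.norm(p/p.sum(-1,keepdims=True)-(lambda b:b/b.sum())(np.median(p.reshape(-1,3),0)),axis=-1)>th)|(P[:,:,2]>.007))
PADS=dict(red=(PADR,.477,-.057,.06),grey=(PADR,.50,.077,.06),pearl=(PADP,.627,.048,.05),green=(PADG,.607,-.082,.054))
def pads(I,names=PADS):
    for nm in names:
        parts,x,y,z=PADS[nm]
        for n in I:
            u,v=np.round(proj(n,np.array([[x,y,z]]))[0]).astype(int); c=I[n][0][v-1:v+2,u-1:u+2].mean((0,1))
            print(nm,n,np.round(c),np.round(fit({n:I[n]},parts,x,y,z,colmask(c,[(60,55,55),(178,95,62)]),(0,.8,1.6,2.4),36)[:4],4))
E
python3 - <<'E'
from pads import *
Z=np.load('pics/avg0.npz'); I={n:(Z[n+'p'],Z[n+'d']) for n in('top','scene')}
for th in(.02,.03):
  print('owl',np.round(fit({'top':I['top']},OWL,.424,.408,0,glow(th),(0,.8,1.6,2.4),34),4) if 0 else fit({'top':I['top']},OWL,.424,.408,0,glow(th),(0,.8,1.6,2.4),34))
  for nm,x,y in(('purple',.44,.32),('blue',.347,.352),('pink',.497,.455)): print(nm,np.round(fit({'top':I['top']},OWL,x,y,0,glow(th),(0,.8,1.6,2.4),30)[:4],3))
print('porc',np.round(fit({'top':I['top']},TH,.379,.268,0,glow(.03),(0,),24)[:4],3))
pads(I)
P=cloud('top',I['top'][1])
for z,(x,y) in dict(a=(.426,.410)).items(): pass
# owl foot points from scene depth
Ps=cloud('scene',I['scene'][1]).reshape(-1,3); Pt=P.reshape(-1,3)
for Q in(Pt,Ps):
    m=(np.hypot(Q[:,0]-.424,Q[:,1]-.408)<.04)&(Q[:,2]>.004); Q=Q[m]
    for lo,hi in((.004,.012),(.012,.03),(.03,.06)):
        q=Q[(Q[:,2]>=lo)&(Q[:,2]<hi)]; print(lo,len(q),np.round(q.mean(0),4),np.round(q.min(0),3),np.round(q.max(0),3))
t=cv2.resize(I['top'][0][205:243,124:162,::-1],(570,570),interpolation=cv2.INTER_CUBIC); cv2.imwrite('pics/owl.png',t)
E
```

```text
owl (np.float64(0.4267142356865591), np.float64(0.4123004085792992), np.float64(2.2837402389807178), np.float64(22.161207418072767), [134.8739776611328])
purple [0.442 0.324 0.654 5.141]
blue [0.348 0.356 1.928 7.284]
pink [0.499 0.462 3.29  9.82 ]
owl (np.float64(0.4272075970430388), np.float64(0.4126980354743398), np.float64(2.3397449682589846), np.float64(20.219915564881386), [127.85113525390625])
purple [0.442 0.324 0.628 4.045]
blue [0.348 0.356 2.062 3.329]
pink [0.499 0.461 0.027 6.765]
porc [ 0.38   0.271 -0.053  0.229]
red top [214.  65.  70.] [ 0.4808 -0.0554  0.7854  7.7018]
red scene [194.  19.  20.] [ 4.824000e-01 -5.820000e-02  2.500100e+00  2.211938e+02]
grey top [214. 204. 196.] [5.02100e-01 7.66000e-02 2.37000e-01 9.20595e+01]
grey scene [191. 181. 170.] [5.032000e-01 7.260000e-02 2.667200e+00 1.852881e+02]
pearl top [241. 234. 213.] [0.6284 0.0469 0.7011 1.5884]
pearl scene [245. 233. 204.] [0.6291 0.0438 0.7026 3.0886]
green top [ 71. 149.  89.] [ 6.059000e-01 -8.230000e-02  4.028300e+00  1.453536e+02]
green scene [ 24. 111.  45.] [ 0.6081 -0.0855  0.8938  1.21  ]
0.004 80 [0.4221 0.4031 0.0062] [0.388 0.371 0.004] [0.462 0.444 0.012]
0.012 12 [0.4232 0.4007 0.0223] [0.414 0.398 0.015] [0.438 0.411 0.03 ]
0.03 58 [0.4247 0.4093 0.0489] [0.413 0.397 0.032] [0.437 0.424 0.059]
0.004 44 [0.4362 0.4148 0.0061] [0.418 0.392 0.004] [0.446 0.428 0.01 ]
0.012 48 [0.4364 0.413  0.0213] [0.421 0.397 0.013] [0.442 0.422 0.03 ]
0.03 91 [0.4323 0.4115 0.0436] [0.417 0.397 0.03 ] [0.442 0.423 0.055][ WARN:0@0.768] global loadsave.cpp:1063 imwrite_ Unsupported depth image for selected encoder is fallbacked to CV_8U.
```

View pics/owl.png

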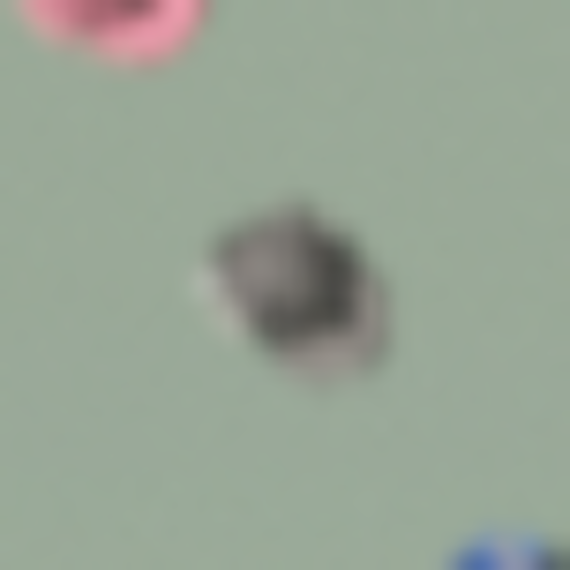

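The pewter owl's foot runs from upper left to lower right, visible around (200,280) to (370,345). That puts its x axis at about 133° in world. First move: above the ruby thimble.

>>> {"api": "step_arm", "payload": {"increments": [[[3.2,1.8,-1.1],[0,0,0]],[[3.2,1.8,-1.1],[0,0,0]],[[3.2,1.8,-1.1],[0,0,0]],[[3.2,1.8,-1.1],[0,0,0]],[[3.2,1.8,-1.1],[0,0,0]],[[3.2,1.8,-1.1],[0,0,0]],[[3.2,1.8,-1.1],[0,0,0]],[[3.2,1.8,-1.1],[0,0,0]],[[3.2,1.8,-1.1],[0,0,0]],[[3.5,1.9,-1.1],[0,0,0]]], "fingers": 0.6, "grip_force": 8}}

```text
clock: 1.7
tool_pos: [0.5677, -0.3941, 0.1011]
eef_rot: [0.98, 0.199, -0.0, 0.0]
contact_force: [0.1, -0.7, -0.3]
opening: 0.598
finger_force: 0.0
```

>>> {"api": "step_arm", "payload": {"increments": [[[0,0,-1.0],[0,0,0]],[[0,0,-1.5],[0,0,0]],[[0,0,-1.5],[0,0,0]],[[0,0,-1.5],[0,0,0]],[[0,0,0],[0,0,0]],[[0,0,0],[0,0,0]],[[0,0,0],[0,0,0]],[[0,0,0],[0,0,0]],[[0,0,0],[0,0,0]],[[0,0,0],[0,0,0]]]}}

```text
clock: 2.7
tool_pos: [0.5671, -0.3946, 0.047]
eef_rot: [0.98, 0.199, 0.0, 0.0]
contact_force: [0.1, 0.1, 0.6]
opening: 0.599
finger_force: 0.0
```

```bash
cat > look.py <<'E'
from fit import *
def look(tag,specs,pts,size=400,k=2):
    """specs: list (cam, world centre, halfwidth px); marks pts"""
    out=[]; I={n:avg(n,k) for n in {s[0] for s in specs}}
    for n,c,h in specs:
        u,v=np.round(proj(n,np.array([c]))[0]).astype(int); u0,v0=max(u-h,0),max(v-h,0)
        im=cv2.resize(I[n][0][v0:v0+2*h,u0:u0+2*h,::-1].astype(np.uint8),(size,size),interpolation=cv2.INTER_CUBIC)
        for q in proj(n,np.array(pts)): cv2.drawMarker(im,tuple(int((a-b+.5)*size/2/h) for a,b in zip(q,(u0,v0))),(0,255,255),cv2.MARKER_CROSS,10,1)
        out.append(im)
    cv2.imwrite(f'pics/{tag}.png',np.hstack(out)); return I
E
python3 - <<'E'
from look import *
s=r.get_state();t=s['tool_pos'];print(t)
d=np.array([-.39,.92,0])*.0264
look('l1',[('scene',[.567,-.394,.03],30),('top',[.567,-.394,.03],30)],[t,t+d,t-d,[.567,-.394,.026]])
E
```

```text
[ 0.56711483 -0.39463085  0.04701546]
```

View pics/l1.png

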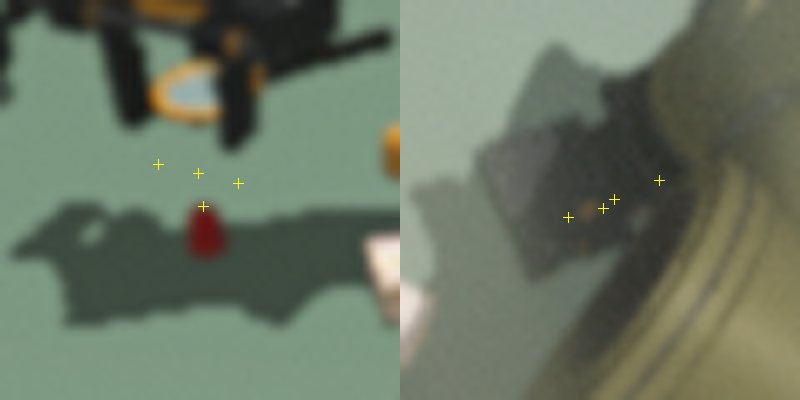

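The scene crop shows the finger ends at about (132,125) and (235,150), some 35 px above the projected TCP marks, while the ruby matches its mark. I'll check with depth.

Run:
```python
from fit import *
t=r.get_state()['tool_pos']
for n in('scene','top'):
    p,d=avg(n,4); P=cloud(n,d)
    u,v=np.round(proj(n,t[None])[0]).astype(int); print(n,u,v)
    Q=P[v-25:v+12,u-25:u+25]; C=p[v-25:v+12,u-25:u+25]
    m=(Q[:,:,2]>.04)&(np.hypot(Q[:,:,0]-t[0],Q[:,:,1]-t[1])<.07)&(C.max(-1)<75)
    q=Q[m]; 
    for lo in np.arange(.04,.12,.008):
        k=q[(q[:,2]>=lo)&(q[:,2]<lo+.008)]-t
        a=k@[-.39,.92,0]; b=k@[.92,.39,0]
        for s in(-1,1):
            w=(a*s>0)
            if w.sum()>2: print(round(lo,3),s,w.sum(),'along',np.round([a[w].min(),np.median(a[w]),a[w].max()],4),'across',np.round([b[w].min(),np.median(b[w]),b[w].max()],4))
```

```text
scene 164 166
0.072 -1 5 along [-0.0329 -0.0301 -0.0294] across [-0.0031  0.0044  0.0113]
0.08 -1 10 along [-0.0367 -0.0302 -0.0271] across [-0.0002  0.0095  0.0123]
0.08 1 11 along [0.0292 0.0373 0.0391] across [-0.      0.0113  0.013 ]
0.088 -1 8 along [-0.0385 -0.0311 -0.0263] across [0.0007 0.0097 0.0121]
0.088 1 7 along [0.0294 0.0377 0.0405] across [-0.0027  0.0104  0.0138]
0.096 -1 10 along [-0.0377 -0.03   -0.0279] across [-0.0027  0.0114  0.0145]
0.096 1 12 along [0.0308 0.038  0.0416] across [-0.0043  0.0101  0.0157]
0.104 -1 13 along [-0.0407 -0.0306 -0.0279] across [-0.0058  0.0084  0.0116]
0.104 1 10 along [0.0316 0.0395 0.042 ] across [-0.0057  0.0102  0.0142]
0.112 -1 13 along [-0.0408 -0.0343 -0.0288] across [-0.0063  0.0083  0.0133]
0.112 1 9 along [0.0353 0.04   0.0418] across [-0.0042  0.0077  0.0137]
top 373 184
```

The depth shows the visible finger ends near z = 0.072, about 22 mm above the reported TCP, while x and y agree to about 1 mm. I'll descend carefully and look again.

>>> {"api": "step_arm", "payload": {"increments": [[[0,0,-1.0],[0,0,0]],[[0,0,-1.0],[0,0,0]],[[0,0,-1.0],[0,0,0]],[[0,0,-0.7],[0,0,0]],[[0,0,0],[0,0,0]],[[0,0,0],[0,0,0]],[[0,0,0],[0,0,0]],[[0,0,0],[0,0,0]],[[0,0,0],[0,0,0]],[[0,0,0],[0,0,0]]]}}

```text
clock: 4.3
tool_pos: [0.567, -0.3946, 0.0098]
eef_rot: [0.98, 0.199, 0.0, 0.0]
contact_force: [-0.5, 0.6, -0.3]
opening: 0.6
finger_force: 0.0
```

Run:
```python
from look import *
s=r.get_state();t=s['tool_pos'];print(t,s['contact_force'])
d=np.array([-.39,.92,0])*.0264
I=look('l2',[('scene',[.567,-.394,.03],25)],[t,t+d,t-d,[.567,-.394,.026]],600)
p,dd=I['scene'];P=cloud('scene',dd);u,v=np.round(proj('scene',t[None])[0]).astype(int)
for du in(-5,5,-6,6): print(du,[tuple(np.round(P[v+k,u+du]*1000).astype(int).tolist()) for k in range(-12,6,1)])
```

```text
[ 0.56701211 -0.39458565  0.00982869] [-0.50515084  0.56299304 -0.3003488 ]
-5 [(521, -500, 0), (525, -493, 0), (530, -486, 1), (533, -482, -1), (537, -475, -1), (542, -466, 1), (546, -461, 0), (555, -446, 5), (556, -444, 2), (557, -443, -1), (562, -435, 0), (566, -429, 0), (569, -425, -2), (573, -419, -2), (582, -404, 4), (585, -399, 3), (587, -396, 1), (590, -391, 0)]
5 [(560, -356, 75), (560, -355, 72), (563, -352, 70), (564, -351, 67), (565, -350, 63), (563, -355, 56), (565, -352, 54), (565, -353, 49), (563, -358, 42), (531, -414, 0), (534, -410, -1), (536, -407, -3), (542, -397, -1), (548, -389, 1), (553, -381, 2), (554, -379, -1), (557, -375, -2), (561, -370, -3)]
-6 [(525, -500, 2), (527, -498, -1), (532, -489, 0), (534, -486, -2), (541, -475, 1), (545, -469, 1), (549, -463, 0), (554, -455, 1), (558, -448, 1), (560, -445, -1), (566, -436, 1), (569, -431, 0), (574, -423, 1), (579, -415, 2), (583, -408, 3), (586, -405, 1), (589, -400, 0), (593, -394, 0)]
6 [(557, -353, 75), (555, -357, 69), (555, -358, 64), (557, -356, 62), (558, -354, 59), (559, -354, 55), (558, -357, 49), (556, -360, 43), (525, -417, 1), (529, -411, 1), (530, -409, -2), (532, -407, -5), (542, -390, 2), (547, -383, 3), (546, -385, -3), (553, -373, 1), (554, -374, -3), (560, -363, 0)]
```

View pics/l2.png

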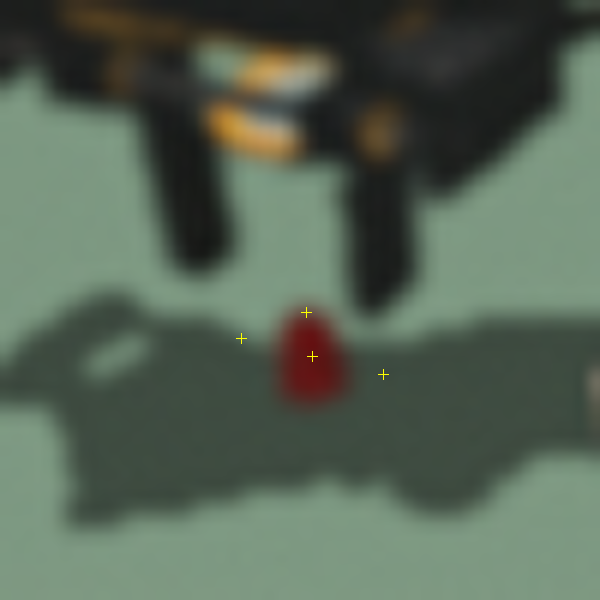

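The picture still shows the tips well above the ruby: tip ends at (200,265) and (375,305), against a ruby top at (305,310). Probing downward in small rows while watching the force.

>>> {"api": "step_arm", "payload": {"increments": [[[0,0,-0.4],[0,0,0]],[[0,0,-0.3],[0,0,0]],[[0,0,-0.1],[0,0,0]],[[0,0,-0.1],[0,0,0]],[[0,0,-0.1],[0,0,0]],[[0,0,-0.1],[0,0,0]],[[0,0,0],[0,0,0]],[[0,0,0],[0,0,0]],[[0,0,0],[0,0,0]],[[0,0,0],[0,0,0]]]}}

```text
clock: 5.4
tool_pos: [0.5669, -0.3945, -0.0014]
eef_rot: [0.98, 0.199, 0.0, 0.0]
contact_force: [-0.8, -0.3, 0.5]
opening: 0.601
finger_force: 0.0
```

No contact below zero, so the reported z is indeed offset by about 26 mm. Going further down, then measuring the tip height from depth.

>>> {"api": "step_arm", "payload": {"increments": [[[0,0,-0.4],[0,0,0]],[[0,0,-0.4],[0,0,0]],[[0,0,-0.3],[0,0,0]],[[0,0,-0.3],[0,0,0]],[[0,0,0],[0,0,0]],[[0,0,0],[0,0,0]],[[0,0,0],[0,0,0]],[[0,0,0],[0,0,0]],[[0,0,0],[0,0,0]],[[0,0,0],[0,0,0]]]}}

```text
clock: 6.4
tool_pos: [0.567, -0.3945, -0.0153]
eef_rot: [0.98, 0.199, 0.0, 0.0]
contact_force: [-0.3, -0.9, 0.9]
opening: 0.601
finger_force: 0.0
```

Run:
```python
from look import *
s=r.get_state();t=s['tool_pos'];print(t,s['contact_force'],s['q'])
d=np.array([-.39,.92,0])*.0264; up=np.array([0,0,.026])
I=look('l3',[('scene',[.567,-.394,.03],22)],[t+up+d,t+up-d,t+up,t+up+d*1.66,t+up-d*1.66],600,4)
P=cloud('scene',I['scene'][1]);p=I['scene'][0]
k=P-t; a=k@[-.39,.92,0]; b=k@[.92,.39,0]; m=(abs(a)>.02)&(abs(a)<.05)&(abs(b)<.02)&(P[:,:,2]>.004)&(P[:,:,2]<.05)&(p.max(-1)<60)
for s_ in(-1,1):
    w=m&(a*s_>0); z=np.sort(P[w][:,2]); print(s_,w.sum(),np.round(z[:6],4),np.round(np.percentile(a[w],[5,50,95]),4),np.round(np.percentile(b[w],[5,50,95]),4))
```

```text
[ 0.56695292 -0.39450725 -0.01534002] [-0.26741402 -0.90534844  0.88435765] [ 0.59299717  1.06244856 -0.10396678  1.46798517  0.15693418  0.61904004
 -0.75586918]
-1 44 [0.0114 0.0122 0.0144 0.0151 0.0156 0.016 ] [-0.0375 -0.0306 -0.0268] [-0.0024  0.0086  0.0127]
1 43 [0.0111 0.0163 0.0178 0.0183 0.0184 0.0185] [0.0282 0.0372 0.0408] [-0.0034  0.0104  0.0135]
```

View pics/l3.png

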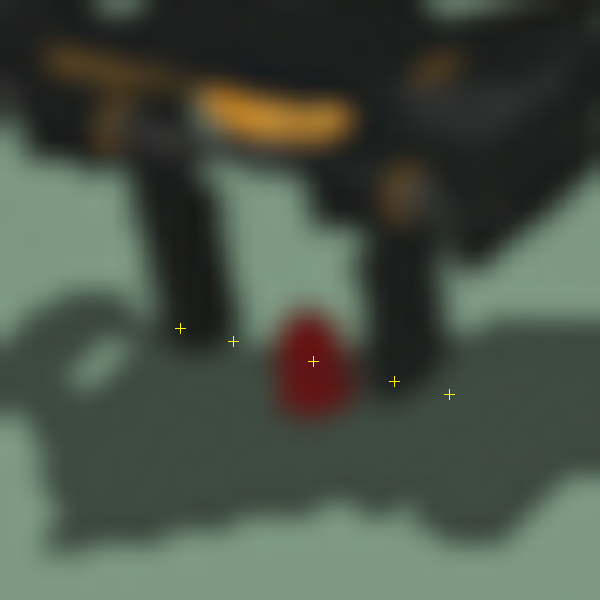

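Tips are at z ≈ 0.011 with the reading at −0.0153, so true z ≈ reading + 26 mm. The ruby is centred between the fingers (gap 235–370, ruby at 313). Down 7 mm, then close.

>>> {"api": "step_arm", "payload": {"increments": [[[0,0,-0.3],[0,0,0]],[[0,0,-0.2],[0,0,0]],[[0,0,-0.2],[0,0,0]],[[0,0,0],[0,0,0]],[[0,0,0],[0,0,0]],[[0,0,0],[0,0,0]],[[0,0,0],[0,0,0]],[[0,0,0],[0,0,0]],[[0,0,0],[0,0,0]],[[0,0,0],[0,0,0]]]}}

```text
clock: 7.6
tool_pos: [0.5669, -0.3945, -0.0224]
eef_rot: [0.98, 0.199, 0.0, 0.0]
contact_force: [0.0, -0.4, -0.1]
opening: 0.602
finger_force: 0.0
```

>>> {"api": "step_arm", "payload": {"increments": [[[0,0,0],[0,0,0]],[[0,0,0],[0,0,0]],[[0,0,0],[0,0,0]],[[0,0,0],[0,0,0]],[[0,0,0],[0,0,0]],[[0,0,0],[0,0,0]],[[0,0,0],[0,0,0]],[[0,0,0],[0,0,0]],[[0,0,0],[0,0,0]],[[0,0,0],[0,0,0]]], "fingers": 0, "grip_force": 8}}

```text
clock: 8.6
tool_pos: [0.5669, -0.3944, -0.0225]
eef_rot: [0.98, 0.199, 0.0, 0.0]
contact_force: [0.7, 0.4, 0.2]
opening: 0.231
finger_force: 8.0
```

Gripped (opening 20 mm). Lifting and carrying to the red pad.

>>> {"api": "step_arm", "payload": {"increments": [[[0,0,1.5],[0,0,0]],[[0,0,4.0],[0,0,0]],[[0,0,4.5],[0,0,0]],[[-1.2,4.8,0],[0,0,0]],[[-1.2,4.8,0],[0,0,0]],[[-1.2,4.8,0],[0,0,0]],[[-1.2,4.8,0],[0,0,0]],[[-1.2,4.8,0],[0,0,0]],[[-1.2,4.8,0],[0,0,0]],[[-1.2,4.8,0],[0,0,0]]]}}

```text
clock: 9.6
tool_pos: [0.483, -0.0568, 0.0787]
eef_rot: [0.98, 0.199, 0.001, 0.0]
contact_force: [0.8, 0.6, 0.1]
opening: 0.228
finger_force: 8.0
```

>>> {"api": "step_arm", "payload": {"increments": [[[-0.15,0.1,-1.0],[0,0,0]],[[0,0,-1.5],[0,0,0]],[[0,0,-0.7],[0,0,0]],[[0,0,-0.3],[0,0,0]],[[0,0,-0.2],[0,0,0]],[[0,0,-0.1],[0,0,0]],[[0,0,-0.1],[0,0,0]],[[0,0,0],[0,0,0]],[[0,0,0],[0,0,0]],[[0,0,0],[0,0,0]]]}}

```text
clock: 10.6
tool_pos: [0.4815, -0.0575, 0.0387]
eef_rot: [0.98, 0.199, 0.0, 0.0]
contact_force: [0.2, 0.6, 1.2]
opening: 0.224
finger_force: 8.0
```

Run:
```python
from fit import *
s=r.get_state();t=s['tool_pos'];print(t,s['contact_force'])
p,d=avg('scene',4); P=cloud('scene',d)
red=lambda p,P:(p[:,:,0]>90)&(p[:,:,1]<.35*p[:,:,0])
u,v=np.round(proj('scene',np.array([[.482,-.057,.065]]))[0]).astype(int)
m=red(p,P); m[:v-20]=0;m[v+20:]=0;m[:,:u-20]=0;m[:,u+20:]=0
q=P[m]; print('pad',m.sum(),np.round(np.percentile(q,[5,50,95],axis=0),4))
m=(p[:,:,0]>50)&(p[:,:,1]<.35*p[:,:,0])&(P[:,:,2]>.064);m[:v-20]=0;m[v+20:]=0;m[:,:u-20]=0;m[:,u+20:]=0
q=P[m]; print('ruby',m.sum(),np.round(np.percentile(q,[5,50,95],axis=0),4) if m.sum() else '')
```

```text
[ 0.48145227 -0.05749526  0.03867509] [0.23725016 0.63470169 1.16087355]
pad 17 [[ 0.4877 -0.0562  0.0644]
 [ 0.4907 -0.0518  0.0759]
 [ 0.4949 -0.0491  0.0859]]
ruby 34 [[ 0.4867 -0.0604  0.0647]
 [ 0.4906 -0.0518  0.0765]
 [ 0.4948 -0.0445  0.0861]]
```

>>> {"api": "step_arm", "payload": {"increments": [[[0,0,-0.05],[0,0,0]],[[0,0,-0.05],[0,0,0]],[[0,0,-0.05],[0,0,0]],[[0,0,0],[0,0,0]],[[0,0,0],[0,0,0]],[[0,0,0],[0,0,0]],[[0,0,0],[0,0,0]],[[0,0,0],[0,0,0]],[[0,0,0],[0,0,0]],[[0,0,0],[0,0,0]]]}}

```text
clock: 11.8
tool_pos: [0.4815, -0.0576, 0.0373]
eef_rot: [0.98, 0.199, 0.0, 0.0]
contact_force: [0.1, -0.7, 4.7]
opening: 0.229
finger_force: 8.0
```

Contact felt (4.7 N). Release and lift.

>>> {"api": "step_arm", "payload": {"increments": [[[0,0,0],[0,0,0]],[[0,0,0],[0,0,0]],[[0,0,0],[0,0,0]],[[0,0,0],[0,0,0]],[[0,0,0],[0,0,0]],[[0,0,0.5],[0,0,0]],[[0,0,1.5],[0,0,0]],[[0,0,3.0],[0,0,0]],[[0,0,4.0],[0,0,0]],[[0,-4.0,2.0],[0,0,0]]], "fingers": 0.5}}

```text
clock: 12.8
tool_pos: [0.4834, -0.092, 0.1498]
eef_rot: [0.979, 0.204, 0.002, -0.001]
contact_force: [1.4, 0.1, -0.4]
opening: 0.502
finger_force: 0.0
```

Run:
```python
from fit import *
print(r.get_state()['tool_pos'])
I=look=None
p,d=avg('scene',4); np.savez('pics/s1.npz',p=p,d=d); P=cloud('scene',d)
# ruby: fit upper silhouette jointly with pad: print colours along a crop
u,v=np.round(proj('scene',np.array([[.4815,-.057,.066]]))[0]).astype(int)
im=cv2.resize(p[v-22:v+22,u-22:u+22,::-1].astype(np.uint8),(600,600),interpolation=cv2.INTER_CUBIC)
for q,c in(((.4815,-.057,.060),(0,255,255)),((.4815,-.0575,.086),(255,255,0))):
    w=proj('scene',np.array([q]))[0]-[u-22,v-22]; cv2.drawMarker(im,tuple(((w+.5)*600/44).astype(int).tolist()),c,cv2.MARKER_CROSS,12,1)
cv2.imwrite('pics/r1.png',im)
```

```text
[ 0.48337762 -0.09197151  0.14982549]
```

View pics/r1.png

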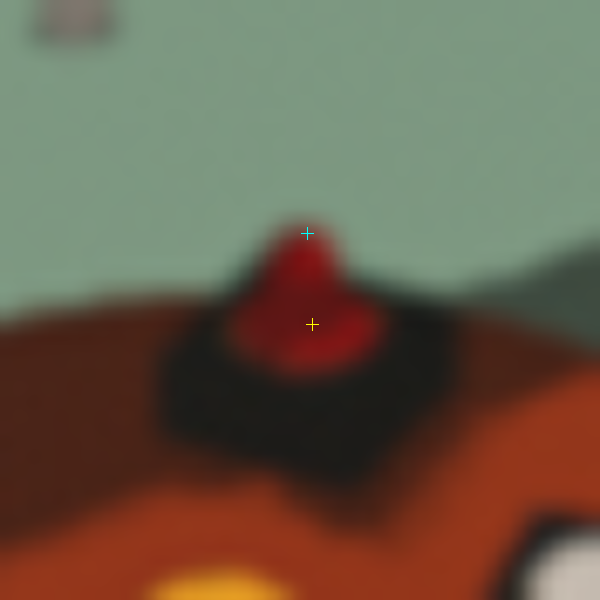

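The ruby stands upright on its red pad: pad centre at x ≈ 308 px, thimble at ≈ 305. Next, the box.

>>> {"api": "step_arm", "payload": {"increments": [[[0.5,-2.9,0],[0,0,5.2]],[[0.5,-2.9,0],[0,0,5.2]],[[0.5,-2.9,0],[0,0,5.2]],[[0.5,-2.9,0],[0,0,5.2]],[[0.5,-2.9,0],[0,0,5.2]],[[0.5,-2.9,0],[0,0,5.2]],[[0,-0.2,-2.5],[0,0,5.2]],[[0,0,-2.5],[0,0,5.2]],[[0,0,-2.5],[0,0,0]],[[0,0,-2.0],[0,0,0]]], "fingers": 0.75}}

```text
clock: 14.0
tool_pos: [0.5105, -0.2714, 0.0496]
eef_rot: [0.845, 0.535, -0.0, -0.002]
contact_force: [-0.1, -1.2, -0.5]
opening: 0.756
finger_force: 0.0
```

>>> {"api": "step_arm", "payload": {"increments": [[[0.1,-0.2,-1.0],[0,0,0]],[[0,0,-2.0],[0,0,0]],[[0,0,-2.0],[0,0,0]],[[0,0,-1.2],[0,0,0]],[[0,0,-0.6],[0,0,0]],[[0,0,-0.3],[0,0,0]],[[0,0,0],[0,0,0]],[[0,0,0],[0,0,0]],[[0,0,0],[0,0,0]],[[0,0,0],[0,0,0]]]}}

```text
clock: 15.0
tool_pos: [0.5127, -0.2757, -0.0184]
eef_rot: [0.845, 0.534, 0.0, 0.0]
contact_force: [0.1, 0.4, 0.6]
opening: 0.748
finger_force: 0.0
```

>>> {"api": "step_arm", "payload": {"increments": [[[0,0,0],[0,0,0]],[[0,0,0],[0,0,0]],[[0,0,0],[0,0,0]],[[0,0,0],[0,0,0]],[[0,0,0],[0,0,0]],[[0,0,0],[0,0,0]],[[0,0,0],[0,0,0]],[[0,0,0],[0,0,0]],[[0,0,0],[0,0,0]],[[0,0,0],[0,0,0]]], "fingers": 0, "grip_force": 15}}

```text
clock: 16.0
tool_pos: [0.5122, -0.2754, -0.019]
eef_rot: [0.845, 0.534, -0.0, -0.0]
contact_force: [-1.1, 0.6, 2.3]
opening: 0.45
finger_force: 15.0
```

Gripped (39.6 mm). Carrying to the pearl pad with a −24.4° turn.

>>> {"api": "step_arm", "payload": {"increments": [[[0,0,1.5],[0,0,0]],[[0,0,4.0],[0,0,0]],[[0,0,4.5],[0,0,-4.9]],[[1.6,4.6,0],[0,0,-4.9]],[[1.6,4.6,0],[0,0,-4.9]],[[1.6,4.6,0],[0,0,-4.9]],[[1.7,4.6,0],[0,0,-4.8]],[[1.7,4.6,0],[0,0,0]],[[1.7,4.6,0],[0,0,0]],[[1.7,4.4,0],[0,0,0]]]}}

```text
clock: 17.0
tool_pos: [0.6292, 0.0473, 0.0822]
eef_rot: [0.939, 0.344, 0.001, -0.0]
contact_force: [-0.1, -1.2, -1.1]
opening: 0.456
finger_force: 15.0
```

Run:
```python
from pads import *
s=r.get_state();print(s['tool_pos'],s['eef_rot'])
# which pads visible in scene now; box top plane points
p,d=avg('scene',4);P=cloud('scene',d); t=s['tool_pos']
m=(np.hypot(P[:,:,0]-t[0],P[:,:,1]-t[1])<.045)&(P[:,:,2]>.085)&(P[:,:,2]<.14)&(p.min(-1)>140)
q=P[m];print(len(q),np.round(np.percentile(q,[3,50,97],axis=0),4))
```

```text
[0.629202   0.04731537 0.08220193] [ 9.39030728e-01  3.43832231e-01  8.02463745e-04 -2.12926637e-04]Traceback (most recent call last):
  File "<stdin>", line 6, in <module>
    return _quantile_unchecked(
        a, q, axis, out, overwrite_input, method, keepdims, weights)
    return _ureduce(a,
                    func=_quantile_ureduce_func,
    ...<5 lines>...
                    overwrite_input=overwrite_input,
                    method=method)
    r = func(a, **kwargs)
    result = _quantile(arr,
                       quantiles=q,
    ...<2 lines>...
                       out=out,
                       weights=wgt)
    slices_having_nans = np.isnan(arr[-1, ...])
                                  ~~~^^^^^^^^^
IndexError: index -1 is out of bounds for axis 0 with size 0
```

>>> {"api": "step_arm", "payload": {"increments": [[[-0.15,-0.3,-1.0],[0,0,0]],[[0,0,-1.5],[0,0,0]],[[0,0,-1.2],[0,0,0]],[[0,0,-0.6],[0,0,0]],[[0,0,-0.3],[0,0,0]],[[0,0,-0.2],[0,0,0]],[[0,0,-0.1],[0,0,0]],[[0,0,0],[0,0,0]],[[0,0,0],[0,0,0]],[[0,0,0],[0,0,0]]]}}

```text
clock: 18.2
tool_pos: [0.6271, 0.0416, 0.0324]
eef_rot: [0.939, 0.343, 0.0, 0.0]
contact_force: [0.1, -0.1, -1.1]
opening: 0.453
finger_force: 15.0
```

>>> {"api": "step_arm", "payload": {"increments": [[[0.1,0.3,0],[0,0,0]],[[0,0,0],[0,0,0]],[[0,0,-0.05],[0,0,0]],[[0,0,-0.05],[0,0,0]],[[0,0,-0.05],[0,0,0]],[[0,0,0],[0,0,0]],[[0,0,0],[0,0,0]],[[0,0,0],[0,0,0]],[[0,0,0],[0,0,0]],[[0,0,0],[0,0,0]]]}}

```text
clock: 19.2
tool_pos: [0.6281, 0.0444, 0.031]
eef_rot: [0.939, 0.343, 0.0, 0.0]
contact_force: [-0.6, -0.6, 5.6]
opening: 0.455
finger_force: 15.0
```

>>> {"api": "step_arm", "payload": {"increments": [[[0,0,0],[0,0,0]],[[0,0,0],[0,0,0]],[[0,0,0],[0,0,0]],[[0,0,0],[0,0,0]],[[0,0,0],[0,0,0]],[[0,0,0.5],[0,0,0]],[[0,0,1.5],[0,0,0]],[[0,0,3.0],[0,0,0]],[[0,0,4.0],[0,0,0]],[[-2.7,-3.5,0],[0,0,0]]], "fingers": 0.65}}

```text
clock: 20.2
tool_pos: [0.609, 0.0166, 0.1271]
eef_rot: [0.938, 0.347, 0.009, -0.0]
contact_force: [0.0, -1.1, -1.0]
opening: 0.651
finger_force: 0.0
```

>>> {"api": "step_arm", "payload": {"increments": [[[-3.0,-3.8,0],[0,0,0]],[[-3.0,-3.8,0],[0,0,0]],[[-3.0,-3.8,0],[0,0,0]],[[-3.0,-3.8,0],[0,0,0]],[[-3.0,-3.8,0],[0,0,0]],[[-3.0,-3.8,0],[0,0,0]],[[-3.0,-3.8,0],[0,0,0]],[[-2.1,-3.3,0],[0,0,0]],[[0,0,-3.0],[0,0,0]],[[0,0,-2.0],[0,0,0]]]}}

```text
clock: 21.2
tool_pos: [0.3693, -0.2921, 0.0711]
eef_rot: [0.94, 0.341, 0.001, 0.002]
contact_force: [0.4, -0.5, -0.3]
opening: 0.65
finger_force: 0.0
```

Run:
```python
from pads import *
s=r.get_state();print(s['tool_pos'],s['eef_rot'])
p,d=avg('scene',4);np.savez('pics/s2.npz',p=p,d=d); P=cloud('scene',d)
wh=lambda p,P:(p.min(-1)>150)&(P[:,:,2]<.2)
u,v=np.round(proj('scene',np.array([[.6288,.0452,.06]]))[0]).astype(int)
im=cv2.resize(p[v-25:v+25,u-25:u+25,::-1].astype(np.uint8),(600,600),interpolation=cv2.INTER_CUBIC)
cv2.imwrite('pics/b1.png',im)
m=(P[:,:,2]>.07)&(P[:,:,2]<.085)&(np.hypot(P[:,:,0]-.629,P[:,:,1]-.045)<.05);q=P[m];c=q.mean(0);w,V=np.linalg.eigh(np.cov(q[:,:2].T));print('box top',len(q),c,np.degrees(np.arctan2(*V[::-1,1])))
m=(P[:,:,2]<.0545)&(P[:,:,2]>.045)&(p.min(-1)>150)&(np.hypot(P[:,:,0]-.629,P[:,:,1]-.045)<.05);print('padvis',m.sum())
print('stand red etc:'); pads({'scene':(p,d)},['grey','green','pearl'])
```

```text
[ 0.36933509 -0.29211822  0.07106491] [9.40007473e-01 3.41149979e-01 5.57831049e-04 1.52713534e-03]
box top 159 [0.63395106 0.04779882 0.07587544] -143.35839703067978
padvis 45
stand red etc:
grey scene [195. 185. 173.] [5.034000e-01 7.260000e-02 1.104600e+00 1.881243e+02]
green scene [ 22. 113.  46.] [ 0.6081 -0.0855  0.8938  1.21  ]
pearl scene [163. 142. 116.] [6.269e-01 4.210e-02 6.782e-01 6.397e+01]
```

View pics/b1.png

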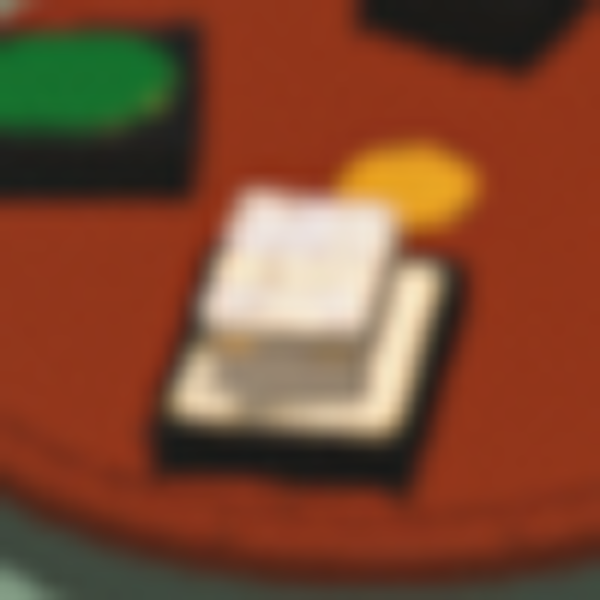

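The box stands on the pearl pad, parallel to it, with bottom edge from (210,398) to (362,398) on the pad front edge (165–405, 432). I'll check how far back it sits while moving on to the alu thimble.

Run:
```python
from pads import *
Z=np.load('pics/s2.npz'); I={'scene':(Z['p'],Z['d'])}
B=[boxp(.052,.04,.026)+[0,0,0]]; 
for zc in(.054,.057,.06):
    B=[np.vstack([boxp(.052,.04,.026)[1::2],boxp(.052,.04,.026)[0::2]+[0,0,zc-.05]])]
    print(zc,np.round(fit(I,B,.629,.045,.05,lambda p,P:(P[:,:,2]>zc)&(P[:,:,2]<.1)&(p.min(-1)>75),(.7,),40),4) if 0 else np.round(fit(I,B,.629,.045,.05,lambda p,P:(P[:,:,2]>zc)&(P[:,:,2]<.1)&(p.min(-1)>75),(.7,),40)[:4],4))
g=lambda p,P:(p[:,:,2]>.6*p[:,:,0])&(p[:,:,0]>110)
Za=np.load('pics/avg0.npz')
for n,im in(('scene',I['scene']),('top',(Za['topp'],Za['topd']))): print('grey',n,np.round(fit({n:im},PADR,.5026,.0746,.06,g,(0,),26)[:4],4))
print('alu scene',np.round(fit({'scene':(Za['scenep'],Za['scened'])},TH,.37,-.29,0,glow(.03),(0,),22)[:4],4),r.get_state()['tool_pos'])
```

```text
0.054 [0.6311 0.0441 0.7279 2.1306]
0.057 [0.631  0.0439 0.7343 2.2917]
0.06 [0.6311 0.0443 0.7274 2.0152]
grey scene [ 0.5039  0.0747  0.1026 39.4701]
grey top [ 0.5019  0.0763  0.17   17.2705]
alu scene [ 0.369  -0.2937  0.023   0.461 ] [ 0.37034309 -0.28955278  0.07135231]
```

The box is within 2 mm and 1.4° of the pad. Now the alu thimble: descend and grip.

>>> {"api": "step_arm", "payload": {"increments": [[[0,-0.15,-1.5],[0,0,0]],[[0,0,-2.5],[0,0,0]],[[0,0,-2.3],[0,0,0]],[[0,0,-1.5],[0,0,0]],[[0,0,-0.8],[0,0,0]],[[0,0,-0.4],[0,0,0]],[[0,0,-0.3],[0,0,0]],[[0,0,0],[0,0,0]],[[0,0,0],[0,0,0]],[[0,0,0],[0,0,0]]]}}

```text
clock: 22.4
tool_pos: [0.3704, -0.2914, -0.021]
eef_rot: [0.939, 0.343, 0.0, 0.0]
contact_force: [0.6, 0.6, -1.3]
opening: 0.649
finger_force: 0.0
```

>>> {"api": "step_arm", "payload": {"increments": [[[0,0,0],[0,0,0]],[[0,0,0],[0,0,0]],[[0,0,0],[0,0,0]],[[0,0,0],[0,0,0]],[[0,0,0],[0,0,0]],[[0,0,0],[0,0,0]],[[0,0,0],[0,0,0]],[[0,0,0],[0,0,0]],[[0,0,0],[0,0,0]],[[0,0,0],[0,0,0]]], "fingers": 0, "grip_force": 8}}

```text
clock: 23.4
tool_pos: [0.37, -0.2912, -0.0216]
eef_rot: [0.939, 0.343, -0.0, -0.0]
contact_force: [-0.7, -0.5, 0.0]
opening: 0.229
finger_force: 8.0
```

>>> {"api": "step_arm", "payload": {"increments": [[[0,0,1.5],[0,0,0]],[[0,0,4.5],[0,0,0]],[[0,0,4.5],[0,0,0]],[[0.5,2.0,3.0],[0,0,0]],[[1.6,4.5,0],[0,0,0]],[[1.6,4.5,0],[0,0,0]],[[1.6,4.5,0],[0,0,0]],[[1.6,4.5,0],[0,0,0]],[[1.6,4.5,0],[0,0,0]],[[1.6,4.5,0],[0,0,0]]]}}

```text
clock: 24.4
tool_pos: [0.4712, 0.0007, 0.1134]
eef_rot: [0.939, 0.343, -0.0, -0.0]
contact_force: [1.5, -0.8, 0.5]
opening: 0.227
finger_force: 8.0
```

>>> {"api": "step_arm", "payload": {"increments": [[[1.6,4.5,0],[0,0,0]],[[1.6,3.2,0],[0,0,0]],[[0,0,-3.0],[0,0,0]],[[0,0,-3.0],[0,0,0]],[[0,0,-0.8],[0,0,0]],[[0,0,0],[0,0,0]],[[0,0,0],[0,0,0]],[[0,0,0],[0,0,0]],[[0,0,0],[0,0,0]],[[0,0,0],[0,0,0]]]}}

```text
clock: 25.4
tool_pos: [0.5035, 0.0758, 0.0461]
eef_rot: [0.939, 0.343, 0.0, -0.0]
contact_force: [0.4, 0.1, -0.3]
opening: 0.228
finger_force: 8.0
```

Touch should come at reading ≈ 0.0384.

>>> {"api": "step_arm", "payload": {"increments": [[[-0.05,-0.05,-0.3],[0,0,0]],[[0,0,-0.2],[0,0,0]],[[0,0,-0.1],[0,0,0]],[[0,0,-0.1],[0,0,0]],[[0,0,-0.05],[0,0,0]],[[0,0,-0.05],[0,0,0]],[[0,0,0],[0,0,0]],[[0,0,0],[0,0,0]],[[0,0,0],[0,0,0]],[[0,0,0],[0,0,0]]]}}

```text
clock: 26.4
tool_pos: [0.5032, 0.0758, 0.0381]
eef_rot: [0.939, 0.343, 0.001, -0.0]
contact_force: [-0.9, 0.1, 8.6]
opening: 0.232
finger_force: 8.0
```

>>> {"api": "step_arm", "payload": {"increments": [[[0,0,0],[0,0,0]],[[0,0,0],[0,0,0]],[[0,0,0],[0,0,0]],[[0,0,0],[0,0,0]],[[0,0,0],[0,0,0]],[[0,0,0.5],[0,0,0]],[[0,0,1.5],[0,0,0]],[[0,0,3.0],[0,0,0]],[[0,0,3.5],[0,0,0]],[[-1.0,4.6,0],[0,0,2.0]]], "fingers": 0.6}}

```text
clock: 27.4
tool_pos: [0.4969, 0.1138, 0.126]
eef_rot: [0.936, 0.353, 0.003, 0.003]
contact_force: [0.6, 1.5, -0.5]
opening: 0.602
finger_force: 0.0
```

>>> {"api": "step_arm", "payload": {"increments": [[[-1.0,4.6,0],[0,0,0]],[[-1.0,4.6,0],[0,0,0]],[[-1.0,4.6,0],[0,0,0]],[[-1.0,4.6,0],[0,0,0]],[[-1.0,4.6,0],[0,0,0]],[[-1.0,4.6,0],[0,0,0]],[[-0.6,1.3,0],[0,0,0]],[[0,0,-2.0],[0,0,0]],[[0,0,-1.5],[0,0,0]],[[0,0,0],[0,0,0]]]}}

```text
clock: 28.4
tool_pos: [0.4255, 0.4084, 0.0858]
eef_rot: [0.933, 0.36, -0.002, 0.001]
contact_force: [-0.6, -0.4, 0.4]
opening: 0.604
finger_force: 0.0
```

Run:
```python
from pads import *
s=r.get_state();print(s['clock'],s['tool_pos'],s['eef_rot'])
n='scene';p,d=avg(n,4);P=cloud(n,d); out=[]
for c,h in(((.4275,.4105,.05),24),((.503,.075,.066),24)):
    u,v=np.round(proj(n,np.array([c]))[0]).astype(int)
    im=cv2.resize(p[v-h:v+h,u-h:u+h,::-1].astype(np.uint8),(400,400),interpolation=cv2.INTER_CUBIC)
    out.append(im)
cv2.imwrite('pics/o1.png',np.hstack(out))
print('alu',np.round(fit({n:(p,d)},[TH[0][40:]],.503,.0755,.06,lambda p,P:(P[:,:,2]>.076),(0,),28)[:4],4))
m=(P[:,:,2]>.066)&(np.hypot(P[:,:,0]-.503,P[:,:,1]-.0755)<.03);print(m.sum(),P[m].mean(0),P[m].max(0))
pads({n:(p,d)},['green'])
```

```text
28.4 [0.42545036 0.40837698 0.08582943] [ 0.93308275  0.35965349 -0.00220253  0.00104445]
alu [0.5076 0.0762 0.0496 0.4221]
45 [0.5101886  0.07966868 0.07753961] [0.51785932 0.08649828 0.08750653]
green scene [ 25. 118.  48.] [ 0.6078 -0.0862  0.825   1.8423]
```

View pics/o1.png

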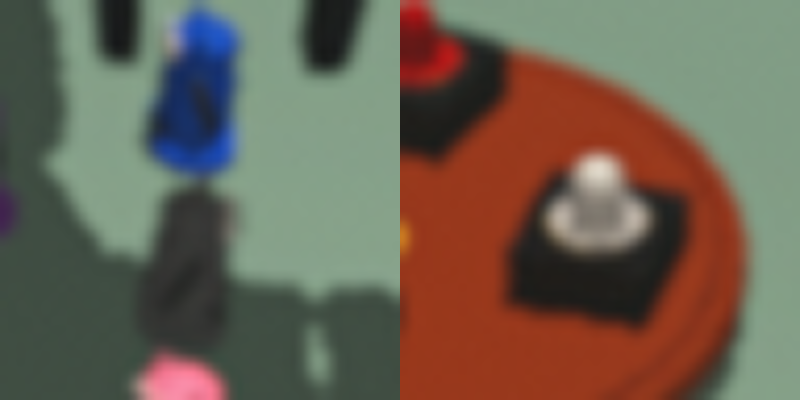

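The right crop shows the aluminium thimble centred on its pad (pad 545–655, thimble at 598). The left crop has the fingers above the pewter owl, whose foot points at the camera, which fits a yaw of about 133°. Descending.

>>> {"api": "step_arm", "payload": {"increments": [[[0,0,-1.0],[0,0,0]],[[0,0,-2.5],[0,0,0]],[[0,0,-2.5],[0,0,0]],[[0,0,-2.0],[0,0,0]],[[0,0,-1.0],[0,0,0]],[[0,0,-0.5],[0,0,0]],[[0,0,-0.3],[0,0,0]],[[0,0,0],[0,0,0]],[[0,0,0],[0,0,0]],[[0,0,0],[0,0,0]]]}}

```text
clock: 29.6
tool_pos: [0.4269, 0.4107, -0.0099]
eef_rot: [0.933, 0.36, 0.0, -0.001]
contact_force: [-0.7, 0.2, 0.1]
opening: 0.598
finger_force: 0.0
```

>>> {"api": "step_arm", "payload": {"increments": [[[0,0,-0.3],[0,0,0]],[[0,0,-0.3],[0,0,0]],[[0,0,0],[0,0,0]],[[0,0,0],[0,0,0]],[[0,0,0],[0,0,0]],[[0,0,0],[0,0,0]],[[0,0,0],[0,0,0]],[[0,0,0],[0,0,0]],[[0,0,0],[0,0,0]],[[0,0,0],[0,0,0]]]}}

```text
clock: 30.6
tool_pos: [0.4265, 0.4103, -0.0166]
eef_rot: [0.933, 0.36, -0.0, -0.0]
contact_force: [0.4, 0.2, -0.6]
opening: 0.599
finger_force: 0.0
```

>>> {"api": "step_arm", "payload": {"increments": [[[0,0,0],[0,0,0]],[[0,0,0],[0,0,0]],[[0,0,0],[0,0,0]],[[0,0,0],[0,0,0]],[[0,0,0],[0,0,0]],[[0,0,0],[0,0,0]],[[0,0,0],[0,0,0]],[[0,0,0],[0,0,0]],[[0,0,0],[0,0,0]],[[0,0,0],[0,0,0]]], "fingers": 0, "grip_force": 15}}

```text
clock: 31.6
tool_pos: [0.4265, 0.4103, -0.0166]
eef_rot: [0.933, 0.36, -0.0, -0.0]
contact_force: [-0.0, -0.2, 0.1]
opening: 0.299
finger_force: 15.0
```

Owl gripped (26 mm). Lift, then carry with a positive turn (+97°, keeping the last joint in range).

>>> {"api": "step_arm", "payload": {"increments": [[[0,0,1.5],[0,0,0]],[[0,0,4.5],[0,0,0]],[[0,0,4.5],[0,0,0]],[[0.8,-2.5,2.5],[0,0,8.1]],[[1.6,-4.4,0],[0,0,8.1]],[[1.6,-4.4,0],[0,0,8.1]],[[1.6,-4.4,0],[0,0,8.1]],[[1.6,-4.4,0],[0,0,8.1]],[[1.6,-4.4,0],[0,0,8.1]],[[1.6,-4.4,0],[0,0,8.1]]]}}

```text
clock: 32.6
tool_pos: [0.5311, 0.1191, 0.1144]
eef_rot: [0.648, 0.762, -0.0, 0.001]
contact_force: [0.6, 0.9, -2.1]
opening: 0.298
finger_force: 15.0
```

>>> {"api": "step_arm", "payload": {"increments": [[[1.6,-4.4,0],[0,0,8.1]],[[1.6,-4.4,0],[0,0,8.1]],[[1.6,-4.4,0],[0,0,8.1]],[[1.6,-4.4,0],[0,0,8.1]],[[1.2,-2.9,0],[0,0,8.1]],[[0,0,0],[0,0,0]],[[0,0,0],[0,0,0]],[[0,0,0],[0,0,0]],[[0,0,0],[0,0,0]],[[0,0,0],[0,0,0]]]}}

```text
clock: 33.6
tool_pos: [0.6064, -0.0823, 0.1138]
eef_rot: [0.346, 0.938, -0.0, 0.0]
contact_force: [0.1, -1.1, -1.4]
opening: 0.294
finger_force: 15.0
```

Run:
```python
from pads import *
s=r.get_state();t=s['tool_pos'];e=s['eef_rot'];print(t,e,'closing deg',2*np.degrees(np.arctan2(e[1],e[0]))-90)
n='scene';p,d=avg(n,4);P=cloud(n,d)
pads({n:(p,d)},['green'])
m=(np.hypot(P[:,:,0]-t[0],P[:,:,1]-t[1])<.03)&(P[:,:,2]>.075)&(P[:,:,2]<.14); q=P[m]
for z in np.arange(.1,.14,.005):
    k=q[(q[:,2]>=z)&(q[:,2]<z+.005)]
    if len(k): print(round(z,3),len(k),np.round(k.mean(0)-t,4)[:2],np.round(np.ptp(k[:,:2]@[-.755,.656]),4))
h=26;u,v=np.round(proj(n,np.array([[.607,-.084,.085]]))[0]).astype(int)
cv2.imwrite('pics/g1.png',cv2.resize(p[v-h:v+h,u-h:u+h,::-1].astype(np.uint8),(500,500),interpolation=cv2.INTER_CUBIC))
```

```text
[ 0.60638456 -0.08228929  0.11378644] [ 3.46178731e-01  9.38168484e-01 -4.12456404e-04  1.03298403e-04] closing deg 49.49246315793829
green scene [22. 58. 29.] [ 6.256000e-01 -6.660000e-02  8.164000e-01  1.584134e+02]
0.125 1 [0.0151 0.004 ] 0.0
0.13 25 [0.0075 0.0062] 0.0413
0.135 18 [0.0053 0.0013] 0.0405
```

View pics/g1.png

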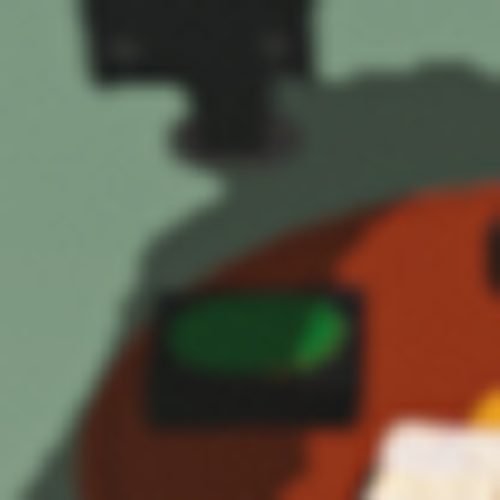

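The owl hangs upright with its foot spanning 170–297 px (y ≈ 140), parallel to the green pad (168–350). I'll compute the foot's offset along its length.

Run:
```python
from h import *
from fit import proj
n='scene';h=26;u,v=np.round(proj(n,np.array([[.607,-.084,.085]]))[0]).astype(int)
f=lambda X:((proj(n,np.array([X]))[0]-[u-h,v-h]+.5)*500/52).round(1)
t=r.get_state()['tool_pos'];print(t)
print('tcp foot',f([t[0],t[1],.131]),'px per mm along long axis',(f([t[0]-.00755,t[1]+.00656,.131])-f([t[0],t[1],.131]))/10,'pad',f([.607,-.0843,.054]),f([.608,-.0858,.054]))
```

```text
[ 0.60645938 -0.08325665  0.11346876]
tcp foot [244.  139.9] px per mm along long axis [ 3.07 -0.07] pad [258.3 333.5] [253.2 332.8]
```

>>> {"api": "step_arm", "payload": {"increments": [[[-0.15,0.1,-1.0],[0,0,0]],[[0,0,-2.0],[0,0,0]],[[0,0,-2.0],[0,0,0]],[[0,0,-1.2],[0,0,0]],[[0,0,-0.7],[0,0,0]],[[0,0,-0.3],[0,0,0]],[[0,0,-0.1],[0,0,0]],[[0,0,0],[0,0,0]],[[0,0,0],[0,0,0]],[[0,0,0],[0,0,0]]]}}

```text
clock: 34.8
tool_pos: [0.6054, -0.0827, 0.0409]
eef_rot: [0.347, 0.938, -0.0, 0.0]
contact_force: [-0.1, -0.3, -1.8]
opening: 0.3
finger_force: 15.0
```

>>> {"api": "step_arm", "payload": {"increments": [[[0,0,-0.1],[0,0,0]],[[0,0,-0.1],[0,0,0]],[[0,0,-0.05],[0,0,0]],[[0,0,-0.05],[0,0,0]],[[0,0,0],[0,0,0]],[[0,0,0],[0,0,0]],[[0,0,0],[0,0,0]],[[0,0,0],[0,0,0]],[[0,0,0],[0,0,0]],[[0,0,0],[0,0,0]]]}}

```text
clock: 35.8
tool_pos: [0.605, -0.0826, 0.0374]
eef_rot: [0.347, 0.938, -0.0, 0.0]
contact_force: [0.2, -0.5, -0.7]
opening: 0.295
finger_force: 15.0
```

>>> {"api": "step_arm", "payload": {"increments": [[[0,0,-0.05],[0,0,0]],[[0,0,-0.05],[0,0,0]],[[0,0,0],[0,0,0]],[[0,0,0],[0,0,0]],[[0,0,0],[0,0,0]],[[0,0,0],[0,0,0]],[[0,0,0],[0,0,0]],[[0,0,0],[0,0,0]],[[0,0,0],[0,0,0]],[[0,0,0],[0,0,0]]]}}

```text
clock: 36.8
tool_pos: [0.6058, -0.0822, 0.0373]
eef_rot: [0.347, 0.938, 0.0, 0.001]
contact_force: [-0.5, 1.0, 5.1]
opening: 0.296
finger_force: 15.0
```

Contact. Release, lift and retreat.

>>> {"api": "step_arm", "payload": {"increments": [[[0,0,0],[0,0,0]],[[0,0,0],[0,0,0]],[[0,0,0],[0,0,0]],[[0,0,0],[0,0,0]],[[0,0,0],[0,0,0]],[[0,0,0.5],[0,0,0]],[[0,0,1.5],[0,0,0]],[[0,0,3.0],[0,0,0]],[[0,0,4.0],[0,0,0]],[[0,0,3.0],[0,0,0]]], "fingers": 0.5}}

```text
clock: 37.8
tool_pos: [0.6057, -0.082, 0.1598]
eef_rot: [0.347, 0.938, 0.0, 0.001]
contact_force: [-0.2, 0.8, -0.8]
opening: 0.498
finger_force: 0.0
```

>>> {"api": "step_arm", "payload": {"increments": [[[0,-2.5,1.0],[0,0,0]],[[-1.0,-4.5,1.0],[0,0,0]],[[-1.0,-4.5,0],[0,0,0]],[[-1.0,-4.5,0],[0,0,0]],[[-1.5,-4.5,0],[0,0,0]],[[-1.5,-4.5,0],[0,0,0]],[[-1.5,-4.5,0],[0,0,0]],[[-1.5,-4.5,0],[0,0,0]],[[0,0,0],[0,0,0]],[[0,0,0],[0,0,0]]]}}

```text
clock: 38.8
tool_pos: [0.5143, -0.4238, 0.1772]
eef_rot: [0.349, 0.937, -0.0, 0.0]
contact_force: [1.4, 0.9, -0.2]
opening: 0.5
finger_force: 0.0
```

Run:
```python
from pads import *
s=r.get_state();print(s['clock'],s['tool_pos'],s['contact_force'])
p,d=avg('scene',4);pt,dt=avg('top',4)
u,v=np.round(proj('scene',np.array([[.553,0,.06]]))[0]).astype(int)
a=cv2.resize(p[v-40:v+40,u-42:u+42,::-1].astype(np.uint8),(420,400),interpolation=cv2.INTER_CUBIC)
u,v=np.round(proj('top',np.array([[.553,0,.06]]))[0]).astype(int)
b=cv2.resize(pt[v-38:v+38,u-36:u+36,::-1].astype(np.uint8),(379,400),interpolation=cv2.INTER_CUBIC)
cv2.imwrite('pics/f1.png',np.hstack([a,b]))
H=lambda z:(lambda p,P:(P[:,:,2]>z))
for n,i in(('scene',(p,d)),('top',(pt,dt))):
    print(n,'owl',np.round(fit({n:i},OWL[1:],.6075,-.083,.054,H(.066),(0,),40)[:4],4))
    for nm,x,y,z0 in(('alu',.503,.075,.06),('ruby',.4815,-.057,.06)): print(nm,np.round(fit({n:i},[TH[0][40:]],x,y,z0,H(.077),(0,),26)[:4],4))
    print('box',np.round(fit({n:i},[np.vstack([boxp(.052,.04,.026)[1::2],boxp(.052,.04,.026)[0::2]+[0,0,.007]])],.629,.045,.05,H(.057),(.7,),38)[:4],4))
```

```text
38.8 [ 0.51434566 -0.42377769  0.17722741] [ 1.37652311  0.93060217 -0.19068221]
scene owl [ 0.6061 -0.09    1.1819 46.2604]
alu [0.5047 0.0745 0.1213 0.4089]
ruby [ 0.483  -0.0593  0.2654  0.0743]
box [ 0.6304  0.0437  0.7233 15.8689]
top owl [ 6.0820e-01 -8.1800e-02 -1.3000e-03  4.0948e+00]
alu [0.5043 0.0779 0.2115 0.2449]
ruby [ 0.4823 -0.0549  0.0146  0.2133]
box [0.63   0.0466 0.7019 1.4609]
```

View pics/f1.png

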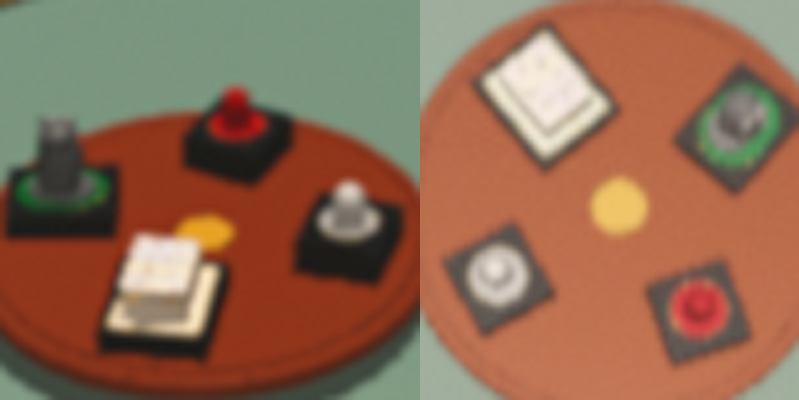

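All four pieces stand upright on their pads, and the owl's foot is aligned with its green oval (right crop, (738,120)). Measured from the top camera, every offset is under 3 mm. Handing in.

```bash
python3 -c "
from plant import r
print(r.finish_job())"
```

```text
the job is handed in; nothing more can be done
None
```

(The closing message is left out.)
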